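# Pack seven levelling feet into a round parts tin

### The job

Pack all seven machine levelling feet into the round steel tin, each standing stud up with its pad flat on the tin's floor. The three already in there were put down carelessly, so shift them as needed: seven fit only as one in the middle with six close round it. Keep the tin standing on its board and leave the screw tin, the glue bottle and the hand plane where they are.

Things in the scene. Friction and masses are not known exactly. Their poses are not given: they have to be found in the camera images.
- parts_tin: round open tin of bare steel, loose on the plywood board, about 0.9 kg: a shallow dish 38 mm tall, 168 mm across its rolled rim. Inside: flat floor 4 mm thick, 158 mm in diameter, 32 mm deep; straight upright walls 3 mm thick. Origin: centre of its underside, on the plywood board, whose top is 42 mm above the bench; z up
- wood_tray: low square open tray of light wood beside the tin, loose on the same plywood board; 158 x 158 mm, 24 mm tall, walls and floor 7 mm thick. Origin: centre of its underside; z up. Four of the feet stand in it
- assembly_board: fixed plywood board on battens at the bench's edge that carries tin and tray: 210 mm in x, 385 mm in y, top 42 mm above the bench; origin at the centre of its footprint, on the bench. Fixed obstacles beside it: 30 mm past its right (-y) edge a fan's switch box and guard, 260 mm and more high; over its far left corner the red lever of a toggle clamp, at 59 to 105 mm above the bench
- foot_1_mid (a point): one of seven like levelling feet, starts inside the tin, standing on its floor: round black pad 48 mm across (40 mm at the sole, flaring to 48 from 5 to 10 mm up, sloping in to a collar at 22 mm), nut 22 mm across at 26 to 36 mm up, then a bare steel stud 12 mm thick up to 96 mm above the sole: grip it there. 0.2 kg, heavy at the bottom. Point: on the stud's axis 48 mm above the sole; z up along the stud
- foot_2_mid (a point): one of seven like levelling feet, starts inside the tin, standing on its floor: round black pad 48 mm across (40 mm at the sole, flaring to 48 from 5 to 10 mm up, sloping in to a collar at 22 mm), nut 22 mm across at 26 to 36 mm up, then a bare steel stud 12 mm thick up to 96 mm above the sole: grip it there. 0.2 kg, heavy at the bottom. Point: on the stud's axis 48 mm above the sole; z up along the stud
- foot_3_mid (a point): one of seven like levelling feet, starts inside the tin, standing on its floor: round black pad 48 mm across (40 mm at the sole, flaring to 48 from 5 to 10 mm up, sloping in to a collar at 22 mm), nut 22 mm across at 26 to 36 mm up, then a bare steel stud 12 mm thick up to 96 mm above the sole: grip it there. 0.2 kg, heavy at the bottom. Point: on the stud's axis 48 mm above the sole; z up along the stud
- foot_4_mid (a point): one of seven like levelling feet, starts standing in the wooden tray: round black pad 48 mm across (40 mm at the sole, flaring to 48 from 5 to 10 mm up, sloping in to a collar at 22 mm), nut 22 mm across at 26 to 36 mm up, then a bare steel stud 12 mm thick up to 96 mm above the sole: grip it there. 0.2 kg, heavy at the bottom. Point: on the stud's axis 48 mm above the sole; z up along the stud
- foot_5_mid (a point): one of seven like levelling feet, starts standing in the wooden tray: round black pad 48 mm across (40 mm at the sole, flaring to 48 from 5 to 10 mm up, sloping in to a collar at 22 mm), nut 22 mm across at 26 to 36 mm up, then a bare steel stud 12 mm thick up to 96 mm above the sole: grip it there. 0.2 kg, heavy at the bottom. Point: on the stud's axis 48 mm above the sole; z up along the stud
- foot_6_mid (a point): one of seven like levelling feet, starts standing in the wooden tray: round black pad 48 mm across (40 mm at the sole, flaring to 48 from 5 to 10 mm up, sloping in to a collar at 22 mm), nut 22 mm across at 26 to 36 mm up, then a bare steel stud 12 mm thick up to 96 mm above the sole: grip it there. 0.2 kg, heavy at the bottom. Point: on the stud's axis 48 mm above the sole; z up along the stud
- foot_7_mid (a point): one of seven like levelling feet, starts standing in the wooden tray: round black pad 48 mm across (40 mm at the sole, flaring to 48 from 5 to 10 mm up, sloping in to a collar at 22 mm), nut 22 mm across at 26 to 36 mm up, then a bare steel stud 12 mm thick up to 96 mm above the sole: grip it there. 0.2 kg, heavy at the bottom. Point: on the stud's axis 48 mm above the sole; z up along the stud
- screw_tin_mid (a point): bystander: round grey lidded tin, 64 mm in diameter and 45 mm tall, loose on the bench; point on its axis 22 mm up
- glue_bottle_mid (a point): bystander: plain white round glue bottle with a grey cap, 50 mm in diameter and 170 mm tall, standing loose on the bench; point on its axis, 85 mm up
- block_plane_mid (a point): bystander: small blue hand plane, 48 x 160 mm and 73 mm tall, loose on the bench; point at its centre 30 mm up; y along its length

How it is judged:
At the end, for the whole second after the job is handed in: All seven feet stand upright (within 0.08 rad) and at rest inside the tin, pads flat on its floor (sole within about 3 mm of the floor, and axes within 60 mm of the tin's axis), the tin stands level on the plywood board (horizontal distance between each of foot_1_mid, foot_2_mid, foot_3_mid, foot_4_mid, foot_5_mid, foot_6_mid, foot_7_mid and parts_tin below 0.06 m and z of foot_1_mid in the frame of parts_tin between 0.045 and 0.0555 m and angle between each of foot_1_mid, foot_2_mid, foot_3_mid, foot_4_mid, foot_5_mid, foot_6_mid, foot_7_mid's own z axis and vertical below 0.08 rad and linear speed of each of foot_1, foot_2, foot_3, foot_4, foot_5, foot_6, foot_7 below 0.02 m/s and z of foot_2_mid in the frame of parts_tin between 0.045 and 0.0555 m and z of foot_3_mid in the frame of parts_tin between 0.045 and 0.0555 m and z of foot_4_mid in the frame of parts_tin between 0.045 and 0.0555 m and z of foot_5_mid in the frame of parts_tin between 0.045 and 0.0555 m and z of foot_6_mid in the frame of parts_tin between 0.045 and 0.0555 m and z of foot_7_mid in the frame of parts_tin between 0.045 and 0.0555 m and angle between parts_tin's own z axis and vertical below 0.04 rad and height (world z) of parts_tin between 0.037 and 0.047 m); the robot touches nothing.
It fails at once if the screw tin is moved more than 30 mm or tipped over (distance of screw_tin_mid from where it was at the start of the episode above 0.03 m or angle between screw_tin_mid's own z axis and vertical above 0.5 rad).
It fails at once if the glue bottle is moved more than 30 mm or tipped over (distance of glue_bottle_mid from where it was at the start of the episode above 0.03 m or angle between glue_bottle_mid's own z axis and vertical above 0.5 rad).
It fails at once if the hand plane is moved more than 30 mm or tipped over (distance of block_plane_mid from where it was at the start of the episode above 0.03 m or angle between block_plane_mid's own z axis and vertical above 0.5 rad).
It also fails if it takes over 72 s, if anything falls off the work surface, if the arm or the gripper's body presses on something with over 40 N, if the wrist force passes 120 N, or if a joint passes its speed limit or range.

### The arm

A 6-joint arm with a two-finger parallel gripper is mounted at the origin on a cart in front of the work surface, level with it; the furniture and walls round the work are solid. World frame = base frame: x ahead of the robot, y to its left, z up, the work surface at z = 0. Lengths are in m, angles in rad, forces in N, time in s.
With the tool pointing down it reaches from about 0.325 to 0.9 m from the base axis. Payload 6.1 kg.
Tool frame: the origin (TCP) lies on the mounting face of the last link; the fingertips stand 173 mm ahead of it and the grasp point (between the pads) lies 155 mm ahead of it; z points along the fingers, y is the direction in which the jaws open and shut (so a half turn about z gives the same grasp; the last joint's range is limited). The gripper opens to 85 mm and grips with 20 to 120 N. Pads are 22 mm wide; open, the fingers measure 114 mm over their backs; the gripper's body (76 mm by 85 mm) begins 54 mm behind the grasp point. The pads swing forward as they close: fully open they stand 13 mm farther back than shut.
Start: joints at [-1.254, 0.22, 1.526, -0, 1.395, -0.126], TCP at [0.268, -0.565, 0.405] pointing down, gripper open.
Joint ranges: [-2.98, 2.98], [-0.91, 2.08], [0.09, 2.57], [-1.24, 4.39], [0.2, 2.65], [-2.68, 2.68]. Speed limits (rad/s): [2.57, 2.57, 3.01, 3.14, 3.14, 3.14].

### API

Orientations are given as a unit quaternion [w, x, y, z].
In Python, from plant import ctrl, viewer, finish_job gives the robot as it stands.
- The arm moves only by the tool servo_tool, never from a script. Its argument "motion" is a list of rows, each an object of numbers: "claw": the finger opening in mm, from 0 to 85.4; "x", "y", "z": the shift along the tool's x, y, z in mm; "ax", "ay", "az": the turn, a rotation vector about the tool's x, y, z in rad. In form: [{"claw": .., "x": .., "y": .., "z": .., "ax": .., "ay": .., "az": ..}, ...]. A call has 1 to 5 rows; each row shifts and turns the commanded pose from where the row before left it, along the tool's axes as they then stand; what a row does not reach is not made up. A row lasts 1/12 s, in which the tool goes at most 41.7 mm and 7.16 degrees, less where a joint would pass 70% of its speed; a pose out of reach is approached as far as the arm can. A call with a gripper value outside its range is refused whole. The fingers move at their own pace and stop on an object; the grip force is fixed at half the most. Time passes only in rows, so rows that do not move let the fingers close. It gives the time, the measured TCP pose, the force and the opening at its end, in the units of the state.
- ctrl.get_obs(): the state, without advancing time (a new reading comes with each control period).
- viewer.get_image(name): name is "scene" or "side" or "wrist"; returns a dict with "pixels" (420x560x3 uint8, red, green, blue), "vertical_fov" (degrees; the focal length in pixels is half the picture's height over the tangent of half this angle, whatever the lens; pixels are square), "cx", "cy" (the principal point, pixels), "R" (3x3) and "t" (3): a world point X has camera coordinates R X + t. Camera axes: x right, y down, z forward; pixel columns grow to the right and rows downward; lengths in m; the calibration is good to about 2 mm. A picture is of the moment at which its call begins. There is no depth.
- finish_job(): hands the job in, once; it reports no verdict.
The state is a dict: "clock": time; "joint_pos": joint angles; "joint_velocities": joint speeds; "joint_efforts": joint torques, N m; "ee_pos": TCP position; "tool_rot": TCP orientation; "contact_force": force on the tool from outside, world axes, zero at the start; "moment": the same for the moment, N m; "width": finger opening in m.
Only numpy, scipy, OpenCV 4.12 (cv2) and the standard library are available. Lean on these libraries where they do the work, as an engineer would, in place of code of your own. Each camera call takes 0.05 s, during which the arm holds its last target. There are 200 camera calls.

## Working session

There is one attempt and no reset: what is moved stays moved. The work goes in short steps, Python scripts to look and compute and a tool call to move; the robot and the scene stay as the last step left them, time stands still between calls to the robot, and variables do not carry over. Pictures are saved under pics/ and viewed, about 8 in all and at most 12, crops included, and the job is handed in when it is done.

Besides the shell and the picture viewer there is one more tool, called after "Emit:" by a JSON object that holds its "name" and its "arguments", one argument or row to a line. servo_tool: Moves the arm, as the interface text tells. Its arguments: {"type":"object","properties":{"motion":{"type":"array"}},"required":["motion"]}

```bash
mkdir -p pics
cat > h.py <<'E'
import numpy as np, cv2
from plant import ctrl, viewer, finish_job
def snap(n,f=None):
    d=viewer.get_image(n)
    if f: cv2.imwrite('pics/'+f,d['pixels'][:,:,::-1])
    return d
def K(d):
    f=d['pixels'].shape[0]/2/np.tan(np.radians(d['vertical_fov'])/2); return f,d['cx'],d['cy']
def proj(d,X):
    c=np.atleast_2d(X)@np.array(d['R']).T+np.array(d['t']); f,cx,cy=K(d)
    return np.c_[f*c[:,0]/c[:,2]+cx,f*c[:,1]/c[:,2]+cy]
def onz(d,uv,z):
    f,cx,cy=K(d);R=np.array(d['R']);t=np.array(d['t'])
    uv=np.atleast_2d(uv);r=np.c_[(uv[:,0]-cx)/f,(uv[:,1]-cy)/f,np.ones(len(uv))]@R
    o=-R.T@t; return o+r*((z-o[2])/r[:,2])[:,None]
E
python3 - <<'E'
from h import *
a=snap('scene','a.png');b=snap('side','b.png');w=snap('wrist','w.png')
for d in(a,b,w): print(d['vertical_fov'],d['cx'],d['cy'],np.round(-np.array(d['R']).T@d['t'],3),np.round(d['R'],2).tolist())
print(ctrl.get_obs())
A=np.hstack([x['pixels'] for x in (a,b)])
E
```

```text
50.56295150992441 286.51965487490344 217.7113703821564 [-0.031  0.81   0.465] [[-0.65, -0.76, 0.02], [-0.37, 0.29, -0.88], [0.67, -0.58, -0.47]]
51.10651930422939 285.57786281877725 206.16110154332446 [0.486 1.162 0.462] [[-1.0, -0.05, -0.0], [-0.02, 0.4, -0.92], [0.05, -0.91, -0.4]]
59.3281495298674 283.8387811505834 212.94780105117323 [ 0.344 -0.529  0.373] [[0.43, -0.9, -0.0], [-0.85, -0.41, 0.33], [-0.3, -0.14, -0.95]]
{'clock': 0.15, 'joint_pos': array([-1.25409459e+00,  2.21086197e-01,  1.52732280e+00,  3.23957543e-06,
        1.39471725e+00, -1.26082074e-01]), 'joint_velocities': array([ 4.74358682e-04, -1.80413803e-03, -4.77263081e-03,  5.46296855e-04,
       -1.80768266e-03, -7.09135497e-05]), 'joint_efforts': array([ 1.22088564e-03, -4.97484004e+01, -3.89905322e+01, -2.08610741e-04,
        7.06993145e-03,  1.55143670e-05]), 'ee_pos': array([ 0.26773052, -0.56453427,  0.40383831]), 'tool_rot': array([-7.63467598e-04,  9.75592525e-01,  2.19587424e-01, -7.13853111e-05]), 'contact_force': array([-0.43930222,  0.75550927, -1.05654867]), 'moment': array([-0.00421137, -0.05621872, -0.02538965]), 'width': 0.08524618037651466}
```

View pics/a.png

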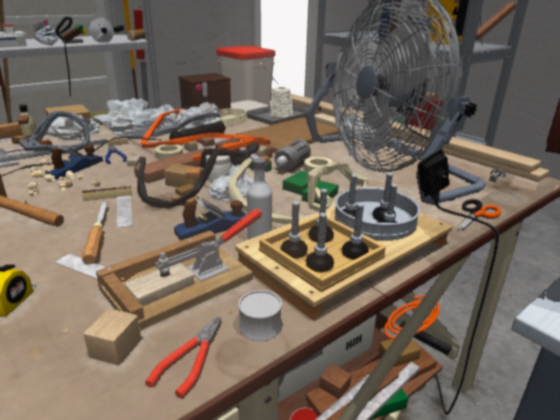

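View pics/b.png

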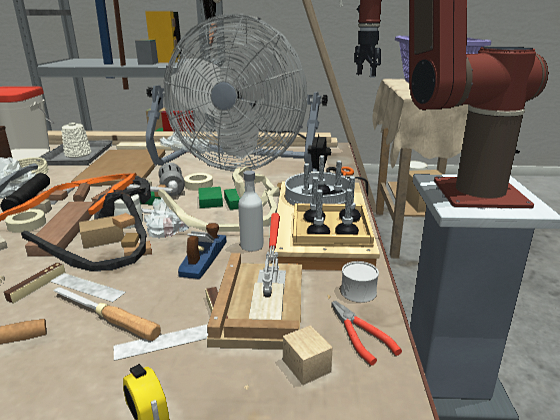

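The scene view shows the tray with four feet around (320,245) and the tin with three feet around (377,212). The side view shows the tray at (333,222) and the tin at (317,188). I'll enlarge both.

Run:
```python
import cv2,numpy as np
a=cv2.imread('pics/a.png')[165:305,235:455];b=cv2.imread('pics/b.png')[140:275,265:385]
a=cv2.resize(a,None,fx=2.2,fy=2.2*1,interpolation=2);a=cv2.resize(cv2.imread('pics/a.png')[165:305,235:435],None,fx=4,fy=4,interpolation=2)
cv2.imwrite('pics/a2.png',a);cv2.imwrite('pics/b2.png',cv2.resize(b,None,fx=4,fy=4,interpolation=2))
```

```text
(no output)
```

View pics/a2.png

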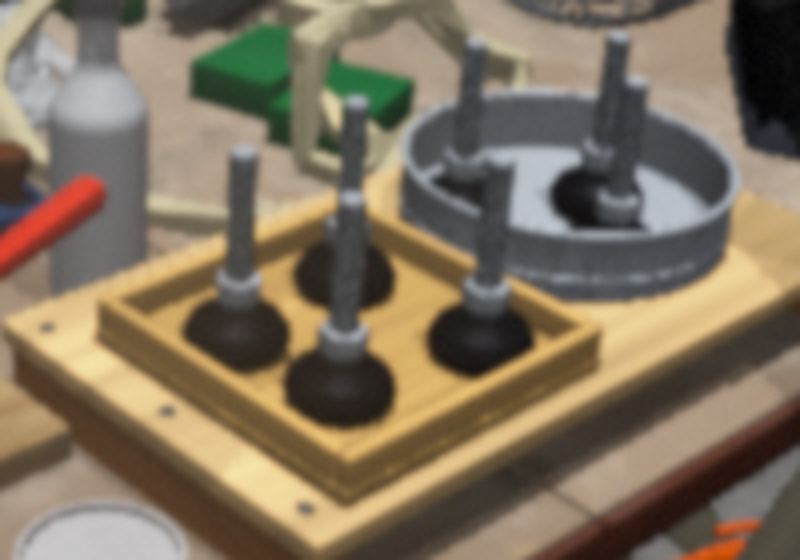

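View pics/b2.png

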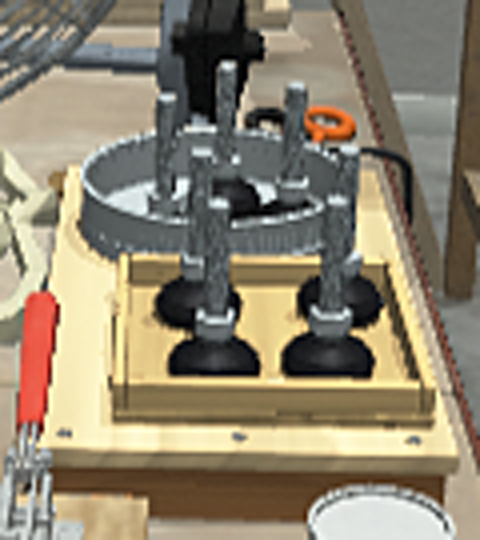

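Measured stud tops (a2 crop): tray (243,152), (356,100), (350,197), (497,165); tin (476,40), (618,36), (635,82). The tin rim spans 401 to 740. In the b2 crop: tray (203,153), (347,151), (218,203), (338,199); tin (166,98), (227,66), (296,87).

Run:
```python
from h import *
a=snap('scene');b=snap('side')
A=lambda l:np.array(l)/4+[235,165]-.4
B=lambda l:np.array(l)/4+[265,140]-.4
p=lambda s,x:print(s,np.round(x[:,:2]*1000).tolist())
p('trayA',onz(a,A([(243,152),(356,100),(350,197),(497,165)]),.145))
p('trayB',onz(b,B([(203,153),(347,151),(218,203),(338,199)]),.145))
p('tinA',onz(a,A([(476,40),(618,36),(635,82)]),.142))
p('tinB',onz(b,B([(166,98),(227,66),(296,87)]),.142))
from scipy.optimize import least_squares
for d,T,pts in((a,A,[(401,170),(740,200),(575,90),(575,243)]),(b,B,[(80,180),(205,128)])):
    P=onz(d,T(pts),.080)[:,:2]; p('rim',P)
    r=least_squares(lambda c:np.hypot(*(P-c).T)-.084,[.45,-.1] ); print(r.x,r.fun)
p('board',onz(a,A([(5,325),(318,550)]),.042)); p('boardB',onz(b,B([(45,455),(455,465)]),.042))
p('trayrim',onz(a,A([(100,310),(347,480),(598,330),(350,200)]),.066))
```

```text
trayA [[457.0, 364.0], [465.0, 290.0], [401.0, 358.0], [384.0, 290.0]]
trayB [[466.0, 291.0], [390.0, 285.0], [460.0, 362.0], [401.0, 355.0]]
tinA [[485.0, 190.0], [446.0, 131.0], [406.0, 170.0]]
tinB [[486.0, 191.0], [449.0, 127.0], [409.0, 167.0]]
rim [[493.0, 226.0], [371.0, 121.0], [503.0, 82.0], [392.0, 217.0]]
[0.45021588 0.15224505] [0.0016697  0.00132014 0.00414179 0.0031472 ]
rim [[537.0, 163.0], [460.0, 64.0]]
[0.54246402 0.07933928] [8.88178420e-15 2.72892819e-13]
board [[546.0, 425.0], [340.0, 426.0]]
boardB [[541.0, 432.0], [347.0, 433.0]]
trayrim [[498.0, 408.0], [342.0, 410.0], [351.0, 250.0], [505.0, 249.0]]
```

Run:
```python
from h import *
a=snap('scene');b=snap('side')
def tri(pa,pb):
    M=[];
    for d,p in((a,pa),(b,pb)):
        f,cx,cy=K(d);P=np.array([[f,0,cx],[0,f,cy],[0,0,1]])@np.c_[d['R'],d['t']];M.append(P)
    X=cv2.triangulatePoints(M[0],M[1],np.array(pa,float),np.array(pb,float)).ravel();X=X[:3]/X[3]
    return X.round(3), (proj(a,X)[0]-pa).round(1),(proj(b,X)[0]-pb).round(1)
print('box',tri((434,173),(320,150)))
print('lever tip',tri((259,212),(276,214)))
print('hub',tri((370,83),(223,95)))
```

```text
box (array([ 0.447, -0.036,  0.106]), array([ 0.2, -1.6]), array([0.3, 1.3]))
lever tip (array([0.543, 0.374, 0.097]), array([ 0.1, -0.6]), array([0.2, 0.6]))
hub (array([ 0.732, -0.136,  0.241]), array([ 0.1, -1.1]), array([0.1, 1. ]))
```

Emit:
{"name": "servo_tool", "arguments": {
  "motion": [
    {"az": -0.1245},
    {"az": -0.1245},
    {"az": -0.1245},
    {"az": -0.1245},
    {"az": -0.1245}
  ]
}}

```text
invalid input
```

Emit:
{"name": "servo_tool", "arguments": {
  "motion": [
    {"az": -0.1245},
    {"az": -0.1245},
    {"az": -0.1245},
    {"az": -0.1245},
    {"az": -0.0075}
  ]
}}

```text
invalid input
```

Emit:
{"name": "servo_tool", "arguments": {
  "motion": [
    {"x": 33.6,"y": -12.6,"z": -6},
    {"x": 33.6,"y": -12.6,"z": -6},
    {"x": 33.6,"y": -12.6,"z": -6},
    {"x": 33.6,"y": -12.6,"z": -6},
    {"x": 33.6,"y": -12.6,"z": -6}
  ]
}}

```text
invalid input
```

Emit:
{"name": "servo_tool", "arguments": {
  "motion": [
    {"claw": 40,"x": 0,"y": 0,"z": 0,"ax": 0,"ay": 0,"az": -0.1245},
    {"claw": 40,"x": 0,"y": 0,"z": 0,"ax": 0,"ay": 0,"az": -0.1245},
    {"claw": 40,"x": 0,"y": 0,"z": 0,"ax": 0,"ay": 0,"az": -0.1245},
    {"claw": 40,"x": 0,"y": 0,"z": 0,"ax": 0,"ay": 0,"az": -0.1245},
    {"claw": 40,"x": 0,"y": 0,"z": 0,"ax": 0,"ay": 0,"az": -0.1245}
  ]
}}

```text
clock: 0.77
ee_pos: [0.2678, -0.5647, 0.4046]
tool_rot: [-0.0, 0.86, 0.51, 0.0]
contact_force: [0.2, -0.4, -0.2]
width: 0.0402
```

Emit:
{"name": "servo_tool", "arguments": {
  "motion": [
    {"claw": 40,"x": 0,"y": 0,"z": 0,"ax": 0,"ay": 0,"az": -0.1245},
    {"claw": 40,"x": 0,"y": 0,"z": 0,"ax": 0,"ay": 0,"az": -0.1245},
    {"claw": 40,"x": 0,"y": 0,"z": 0,"ax": 0,"ay": 0,"az": -0.1245},
    {"claw": 40,"x": 0,"y": 0,"z": 0,"ax": 0,"ay": 0,"az": -0.1245},
    {"claw": 40,"x": 0,"y": 0,"z": 0,"ax": 0,"ay": 0,"az": -0.0075}
  ]
}}

```text
clock: 1.18
ee_pos: [0.2678, -0.5647, 0.4047]
tool_rot: [-0.0, 0.706, 0.709, 0.0]
contact_force: [0.2, -0.4, -0.4]
width: 0.0399
```

Emit:
{"name": "servo_tool", "arguments": {
  "motion": [
    {"claw": 40,"x": 38,"y": -14,"z": -7,"ax": 0,"ay": 0,"az": 0},
    {"claw": 40,"x": 38,"y": -14,"z": -7,"ax": 0,"ay": 0,"az": 0},
    {"claw": 40,"x": 38,"y": -14,"z": -7,"ax": 0,"ay": 0,"az": 0},
    {"claw": 40,"x": 38,"y": -14,"z": -7,"ax": 0,"ay": 0,"az": 0},
    {"claw": 40,"x": 38,"y": -14,"z": -7,"ax": 0,"ay": 0,"az": 0}
  ]
}}

```text
clock: 1.6
ee_pos: [0.1972, -0.373, 0.4395]
tool_rot: [-0.0, 0.709, 0.706, 0.0]
contact_force: [-0.3, -0.4, 0.8]
width: 0.0396
```

Emit:
{"name": "servo_tool", "arguments": {
  "motion": [
    {"claw": 40,"x": 35,"y": -7,"z": 0,"ax": 0,"ay": 0,"az": 0},
    {"claw": 40,"x": 28,"y": 22,"z": 0,"ax": 0,"ay": 0,"az": 0},
    {"claw": 40,"x": 28,"y": 22,"z": 0,"ax": 0,"ay": 0,"az": 0},
    {"claw": 40,"x": 28,"y": 22,"z": 0,"ax": 0,"ay": 0,"az": 0},
    {"claw": 40,"x": 28,"y": 22,"z": 0,"ax": 0,"ay": 0,"az": 0}
  ]
}}

```text
clock: 2.02
ee_pos: [0.279, -0.2262, 0.4402]
tool_rot: [0.001, 0.709, 0.705, -0.0]
contact_force: [0.5, -0.4, 0.1]
width: 0.04
```

Emit:
{"name": "servo_tool", "arguments": {
  "motion": [
    {"claw": 40,"x": 37,"y": 15,"z": 0,"ax": 0,"ay": 0,"az": 0},
    {"claw": 40,"x": 37,"y": 15,"z": 0,"ax": 0,"ay": 0,"az": 0},
    {"claw": 40,"x": 37,"y": 15,"z": 0,"ax": 0,"ay": 0,"az": 0},
    {"claw": 40,"x": 37,"y": 15,"z": 0,"ax": 0,"ay": 0,"az": 0},
    {"claw": 40,"x": 37,"y": 10,"z": 0,"ax": 0,"ay": 0,"az": 0}
  ]
}}

```text
clock: 2.43
ee_pos: [0.3491, -0.0407, 0.4402]
tool_rot: [0.001, 0.709, 0.706, 0.0]
contact_force: [0.4, 0.3, 0.8]
width: 0.0402
```

Emit:
{"name": "servo_tool", "arguments": {
  "motion": [
    {"claw": 40,"x": 40,"y": 2,"z": 0,"ax": 0,"ay": 0,"az": 0},
    {"claw": 40,"x": 40,"y": 4,"z": 0,"ax": 0,"ay": 0,"az": 0},
    {"claw": 40,"x": 40,"y": 5,"z": 0,"ax": 0,"ay": 0,"az": 0},
    {"claw": 40,"x": 35,"y": 20,"z": 0,"ax": 0,"ay": 0,"az": 0},
    {"claw": 40,"x": 18,"y": 35,"z": 0,"ax": 0,"ay": 0,"az": 0}
  ]
}}

```text
clock: 2.85
ee_pos: [0.4134, 0.1343, 0.4405]
tool_rot: [-0.0, 0.707, 0.707, 0.001]
contact_force: [1.5, -0.8, 0.4]
width: 0.0401
```

Emit:
{"name": "servo_tool", "arguments": {
  "motion": [
    {"claw": 40,"x": 18,"y": 37,"z": 0,"ax": 0,"ay": 0,"az": 0},
    {"claw": 40,"x": 0,"y": 0,"z": 0,"ax": 0,"ay": 0,"az": 0},
    {"claw": 40,"x": 0,"y": 0,"z": 0,"ax": 0,"ay": 0,"az": 0}
  ]
}}

```text
clock: 3.1
ee_pos: [0.4529, 0.1492, 0.4376]
tool_rot: [-0.001, 0.708, 0.707, -0.002]
contact_force: [0.0, -0.8, 0.2]
width: 0.04
```

Run:
```python
from h import *
import pickle
w=snap('wrist','w1.png');pickle.dump(w,open('w1.pkl','wb'))
o=ctrl.get_obs();print(o['ee_pos'],o['tool_rot'],-np.array(w['R']).T@w['t'])
```

```text
[0.45198023 0.14857517 0.43862063] [-0.00084234  0.70769559  0.70651584 -0.00127067] [0.45263456 0.2333599  0.40661815]
```

View pics/w1.png

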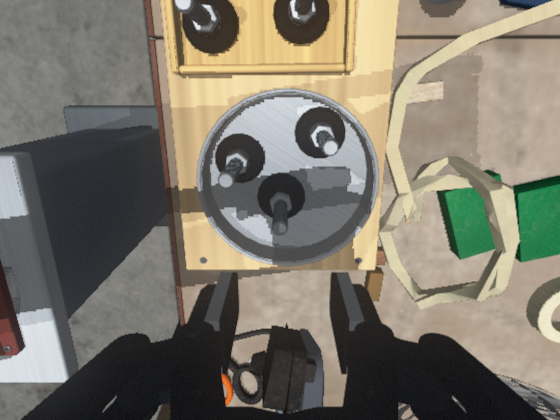

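The wrist view shows the tin rim from (197,178) to (378,178), vertically 88 to 268. Stud tops are at (330,147), (226,180), (280,226). I'll overlay the model on it.

```bash
cat >> h.py <<'E'
def circ(c,r,z,n=90):
    t=np.linspace(0,2*np.pi,n); return np.c_[c[0]+r*np.cos(t),c[1]+r*np.sin(t),np.full(n,z)]
def overlay(d,feet,tin,f,box,s=4,fl=.046):
    x0,y0,x1,y1=box; im=cv2.resize(d['pixels'][y0:y1,x0:x1,::-1].copy(),None,fx=s,fy=s,interpolation=2)
    im=cv2.convertScaleAbs(im,alpha=1.5,beta=25)
    def dr(P,c): cv2.polylines(im,[np.int32(((proj(d,P)-[x0,y0]+.5)*s-.5)*8)],False,c,1,16,3)
    if tin is not None:
        dr(circ(tin,.084,.080),(0,255,255)); dr(circ(tin,.079,fl),(255,255,0))
    for c in feet:
        dr(circ(c,.024,fl+.0075),(0,255,0)); dr(circ(c,.006,fl+.096),(0,0,255)); dr(circ(c,.011,fl+.036),(255,0,255))
    cv2.imwrite('pics/'+f,im)
E
python3 - <<'E'
from h import *
import pickle
w=pickle.load(open('w1.pkl','rb'))
T=onz(w,[(330,147),(226,180),(280,226)],.142);print(T.round(4).tolist(),onz(w,[(321,133),(240,158),(281,196)],.0535).round(4).tolist())
R=onz(w,[(197,178),(378,178),(287,88),(287,268)],.08);print(R.round(4).tolist())
tin=[(R[0,0]+R[1,0])/2,(R[2,1]+R[3,1])/2];print(tin)
overlay(w,T[:,:2],tin,'o1.png',(190,80,385,275))
E
```

```text
[[0.4845, 0.1914, 0.142], [0.4088, 0.1672, 0.142], [0.4484, 0.1308, 0.142]] [[0.4861, 0.1905, 0.0535], [0.4088, 0.1668, 0.0535], [0.4482, 0.1286, 0.0535]]
[[0.3723, 0.1536, 0.08], [0.5366, 0.1535, 0.08], [0.4539, 0.2309, 0.08], [0.4542, 0.0623, 0.08]]
[np.float64(0.45440783965735476), np.float64(0.14660515561768223)]
```

View pics/o1.png

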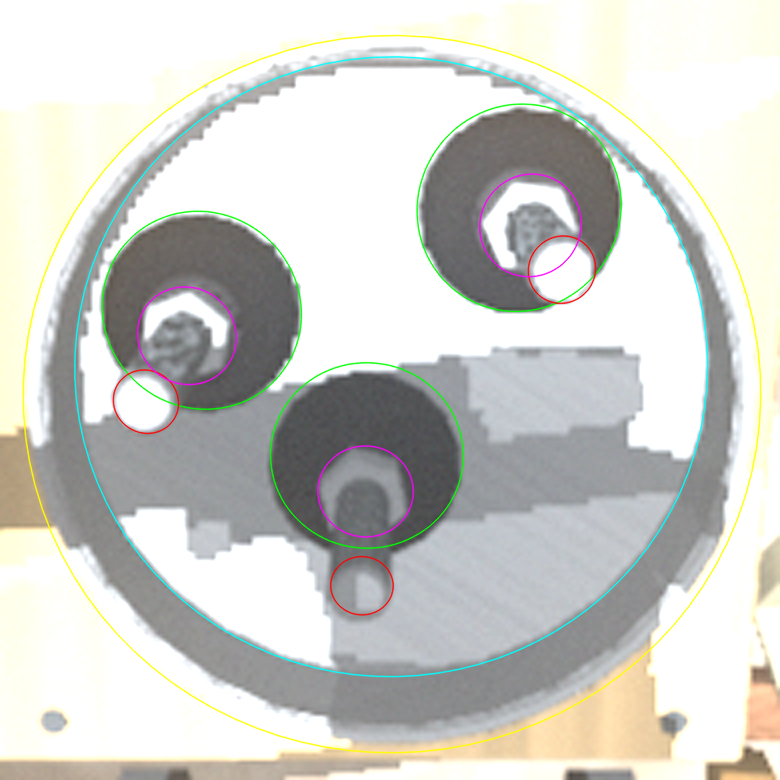

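The overlay gives the tin centre at about (0.454,0.1465). The feet are at f1 (0.485,0.191), f3 (0.409,0.167) and f2 (0.448,0.129). First move: f2 to the middle.

Emit:
{"name": "servo_tool", "arguments": {
  "motion": [
    {"claw": 40,"x": -18,"y": -4,"z": 8,"ax": 0,"ay": 0,"az": 0},
    {"claw": 40,"x": 0,"y": 0,"z": 40,"ax": 0,"ay": 0,"az": 0},
    {"claw": 40,"x": 0,"y": 0,"z": 40,"ax": 0,"ay": 0,"az": 0},
    {"claw": 40,"x": 0,"y": 0,"z": 40,"ax": 0,"ay": 0,"az": 0},
    {"claw": 40,"x": 0,"y": 0,"z": 40,"ax": 0,"ay": 0,"az": 0}
  ]
}}

```text
clock: 3.57
ee_pos: [0.447, 0.1294, 0.2721]
tool_rot: [0.001, 0.708, 0.706, 0.002]
contact_force: [0.5, 0.1, 0.1]
width: 0.04
```

Emit:
{"name": "servo_tool", "arguments": {
  "motion": [
    {"claw": 40,"x": 0,"y": 0,"z": 0,"ax": 0,"ay": 0,"az": 0},
    {"claw": 8,"x": 0,"y": 0,"z": 0,"ax": 0,"ay": 0,"az": 0},
    {"claw": 8,"x": 0,"y": 0,"z": 0,"ax": 0,"ay": 0,"az": 0},
    {"claw": 8,"x": 0,"y": 0,"z": 0,"ax": 0,"ay": 0,"az": 0},
    {"claw": 8,"x": 0,"y": 0,"z": 0,"ax": 0,"ay": 0,"az": 0}
  ]
}}

```text
clock: 3.98
ee_pos: [0.4491, 0.1303, 0.275]
tool_rot: [0.002, 0.707, 0.707, 0.002]
contact_force: [-0.5, -1.3, 5.0]
width: 0.0104
```

Emit:
{"name": "servo_tool", "arguments": {
  "motion": [
    {"claw": 8,"x": 0,"y": 0,"z": -5,"ax": 0,"ay": 0,"az": 0},
    {"claw": 8,"x": 9,"y": 3,"z": 0,"ax": 0,"ay": 0,"az": 0},
    {"claw": 8,"x": 8,"y": 3,"z": 0,"ax": 0,"ay": 0,"az": 0},
    {"claw": 8,"x": 0,"y": 0,"z": 0,"ax": 0,"ay": 0,"az": 0},
    {"claw": 8,"x": 0,"y": 0,"z": 0,"ax": 0,"ay": 0,"az": 0}
  ]
}}

```text
clock: 4.4
ee_pos: [0.4538, 0.148, 0.2766]
tool_rot: [-0.0, 0.707, 0.708, -0.0]
contact_force: [1.0, 0.1, -2.2]
width: 0.0107
```

Run:
```python
from h import *
for i in range(3):
    w=snap('wrist');o=ctrl.get_obs();print(o['ee_pos'].round(4),o['contact_force'].round(1),o['width'])
s=snap('scene');
cv2.imwrite('pics/c1.png',np.hstack([cv2.resize(w['pixels'][:,:,::-1],(480,360)),cv2.resize(s['pixels'][130:270,330:430,::-1],(258,360))]))
```

```text
[0.4536 0.1477 0.2764] [-0.1 -0.4 -2.8] 0.010344233891333234
[0.4536 0.1475 0.2763] [ 0.5 -0.4 -2.2] 0.010654572496272493
[0.4535 0.1474 0.2763] [-0.3 -0.6 -2.8] 0.010644742673633727
```

View pics/c1.png

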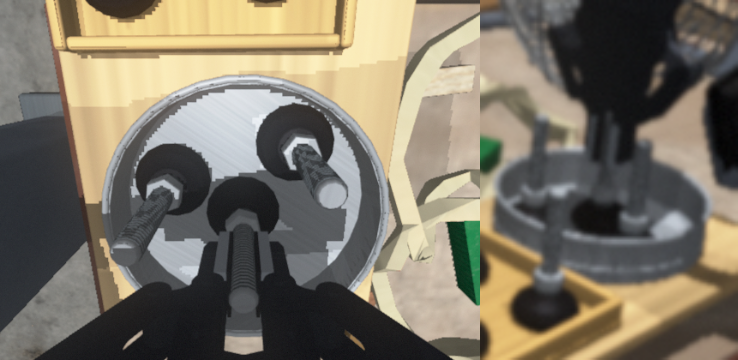

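Foot held (about 2.4 N lifted). Lower it, release, then take f3.

Emit:
{"name": "servo_tool", "arguments": {
  "motion": [
    {"claw": 8,"x": -1,"y": 0,"z": 4,"ax": 0,"ay": 0,"az": 0},
    {"claw": 8,"x": 0,"y": 0,"z": 2,"ax": 0,"ay": 0,"az": 0},
    {"claw": 8,"x": 0,"y": 0,"z": 0,"ax": 0,"ay": 0,"az": 0},
    {"claw": 35,"x": 0,"y": 0,"z": 0,"ax": 0,"ay": 0,"az": 0},
    {"claw": 35,"x": 0,"y": 0,"z": 0,"ax": 0,"ay": 0,"az": 0}
  ]
}}

```text
clock: 5.02
ee_pos: [0.4543, 0.1462, 0.2717]
tool_rot: [0.001, 0.707, 0.707, 0.001]
contact_force: [0.5, -0.5, -0.3]
width: 0.0339
```

Emit:
{"name": "servo_tool", "arguments": {
  "motion": [
    {"claw": 40,"x": 0,"y": 0,"z": -30,"ax": 0,"ay": 0,"az": 0},
    {"claw": 40,"x": 0,"y": 0,"z": -35,"ax": 0,"ay": 0,"az": 0},
    {"claw": 40,"x": 10,"y": -22,"z": 0,"ax": 0,"ay": 0,"az": 0},
    {"claw": 40,"x": 10,"y": -22,"z": 0,"ax": 0,"ay": 0,"az": 0},
    {"claw": 40,"x": 0,"y": 0,"z": 0,"ax": 0,"ay": 0,"az": 0}
  ]
}}

```text
clock: 5.43
ee_pos: [0.4075, 0.1671, 0.3355]
tool_rot: [-0.001, 0.707, 0.707, -0.0]
contact_force: [-0.3, 0.1, -0.6]
width: 0.0403
```

Emit:
{"name": "servo_tool", "arguments": {
  "motion": [
    {"claw": 40,"x": 0,"y": 1,"z": 32,"ax": 0,"ay": 0,"az": 0},
    {"claw": 40,"x": 0,"y": 0,"z": 32,"ax": 0,"ay": 0,"az": 0},
    {"claw": 8,"x": 0,"y": 0,"z": 0,"ax": 0,"ay": 0,"az": 0},
    {"claw": 8,"x": 0,"y": 0,"z": 0,"ax": 0,"ay": 0,"az": 0},
    {"claw": 8,"x": 0,"y": 0,"z": 0,"ax": 0,"ay": 0,"az": 0}
  ]
}}

```text
clock: 5.85
ee_pos: [0.4113, 0.1662, 0.2725]
tool_rot: [0.0, 0.707, 0.707, 0.0]
contact_force: [1.4, -0.3, -1.4]
width: 0.0105
```

Emit:
{"name": "servo_tool", "arguments": {
  "motion": [
    {"claw": 8,"x": 0,"y": 0,"z": 0,"ax": 0,"ay": 0,"az": 0},
    {"claw": 8,"x": 0,"y": 0,"z": -5,"ax": 0,"ay": 0,"az": 0},
    {"claw": 8,"x": -8,"y": -3,"z": 0,"ax": 0,"ay": 0,"az": 0},
    {"claw": 8,"x": -8,"y": -3,"z": 0,"ax": 0,"ay": 0,"az": 0},
    {"claw": 8,"x": 0,"y": 0,"z": 0,"ax": 0,"ay": 0,"az": 0}
  ]
}}

```text
clock: 6.27
ee_pos: [0.4043, 0.1491, 0.2771]
tool_rot: [0.0, 0.707, 0.707, -0.0]
contact_force: [-0.8, -0.3, -2.3]
width: 0.0104
```

Emit:
{"name": "servo_tool", "arguments": {
  "motion": [
    {"claw": 8,"x": 1,"y": -2,"z": 3,"ax": 0,"ay": 0,"az": 0},
    {"claw": 8,"x": 0,"y": 0,"z": 3,"ax": 0,"ay": 0,"az": 0},
    {"claw": 8,"x": 0,"y": 0,"z": 0,"ax": 0,"ay": 0,"az": 0},
    {"claw": 35,"x": 0,"y": 0,"z": 0,"ax": 0,"ay": 0,"az": 0},
    {"claw": 35,"x": 0,"y": 0,"z": 0,"ax": 0,"ay": 0,"az": 0}
  ]
}}

```text
clock: 6.68
ee_pos: [0.4029, 0.1514, 0.2707]
tool_rot: [0.0, 0.707, 0.707, 0.0]
contact_force: [0.1, 0.2, -0.9]
width: 0.0333
```

Emit:
{"name": "servo_tool", "arguments": {
  "motion": [
    {"claw": 35,"x": 0,"y": 0,"z": -40,"ax": 0,"ay": 0,"az": 0},
    {"claw": 40,"x": 0,"y": 12,"z": -38,"ax": 0,"ay": 0,"az": 0},
    {"claw": 40,"x": 0,"y": 12,"z": -38,"ax": 0,"ay": 0,"az": 0},
    {"claw": 40,"x": -2,"y": 13,"z": -38,"ax": 0,"ay": 0,"az": 0},
    {"claw": 40,"x": 0,"y": 13,"z": -14,"ax": 0,"ay": 0,"az": 0}
  ]
}}

```text
clock: 7.1
ee_pos: [0.4542, 0.1495, 0.4451]
tool_rot: [0.003, 0.707, 0.707, 0.004]
contact_force: [0.7, -0.0, -0.4]
width: 0.0399
```

Emit:
{"name": "servo_tool", "arguments": {
  "motion": [
    {"claw": 40,"x": 0,"y": 0,"z": 0,"ax": 0,"ay": 0,"az": 0},
    {"claw": 40,"x": 0,"y": 0,"z": 0,"ax": 0,"ay": 0,"az": 0},
    {"claw": 40,"x": 0,"y": 0,"z": 0,"ax": 0,"ay": 0,"az": 0}
  ]
}}

```text
clock: 7.35
ee_pos: [0.4521, 0.1493, 0.4369]
tool_rot: [-0.001, 0.707, 0.707, -0.001]
contact_force: [-0.8, -0.4, -0.5]
width: 0.04
```

Run:
```python
from h import *
import pickle
w=snap('wrist');pickle.dump(w,open('w2.pkl','wb'));print(ctrl.get_obs()['ee_pos'])
```

```text
[0.45192147 0.14930727 0.43649261]
```

Emit:
{"name": "servo_tool", "arguments": {
  "motion": [
    {"claw": 40,"x": 37,"y": -7,"z": 0,"ax": 0,"ay": 0,"az": 0},
    {"claw": 40,"x": 37,"y": -7,"z": 0,"ax": 0,"ay": 0,"az": 0},
    {"claw": 40,"x": 37,"y": -7,"z": 0,"ax": 0,"ay": 0,"az": 0},
    {"claw": 40,"x": 37,"y": 0,"z": 0,"ax": 0,"ay": 0,"az": 0},
    {"claw": 40,"x": 20,"y": 0,"z": 0,"ax": 0,"ay": 0,"az": 0}
  ]
}}

```text
clock: 7.82
ee_pos: [0.43, 0.3201, 0.4367]
tool_rot: [-0.001, 0.706, 0.708, -0.001]
contact_force: [0.3, -0.0, -0.5]
width: 0.0401
```

Emit:
{"name": "servo_tool", "arguments": {
  "motion": [
    {"claw": 40,"x": 0,"y": 0,"z": 0,"ax": 0,"ay": 0,"az": 0},
    {"claw": 40,"x": 0,"y": 0,"z": 0,"ax": 0,"ay": 0,"az": 0},
    {"claw": 40,"x": 0,"y": 0,"z": 0,"ax": 0,"ay": 0,"az": 0}
  ]
}}

```text
clock: 8.07
ee_pos: [0.4313, 0.3167, 0.4372]
tool_rot: [-0.0, 0.707, 0.707, -0.001]
contact_force: [0.5, -0.7, -0.6]
width: 0.0401
```

Run:
```python
from h import *
import pickle
w=snap('wrist');pickle.dump(w,open('w3.pkl','wb'));print(ctrl.get_obs()['ee_pos'])
T=[(.460,.363),(.4655,.2905),(.401,.3565),(.387,.2875)]
overlay(w,T,None,'o3.png',(160,40,410,300),s=1.0*2,fl=.049)
v=pickle.load(open('w2.pkl','rb'))
overlay(v,[(.485,.191),(.4535,.146),(.402,.151)],(.4538,.146),'o2.png',(190,80,385,290),s=2)
a,b=cv2.imread('pics/o2.png'),cv2.imread('pics/o3.png')
H=max(a.shape[0],b.shape[0]);pad=lambda i:cv2.copyMakeBorder(i,0,H-i.shape[0],0,0,0)
c=np.hstack([pad(a),pad(b)]);print(c.shape);cv2.imwrite('pics/c2.png',c[:, :800] if c.shape[1]<=800 else cv2.resize(c,(800,int(H*800/c.shape[1]))));print(800/c.shape[1])
```

```text
[0.43152822 0.31637481 0.43765619]
(520, 890, 3)
0.898876404494382
```

View pics/c2.png

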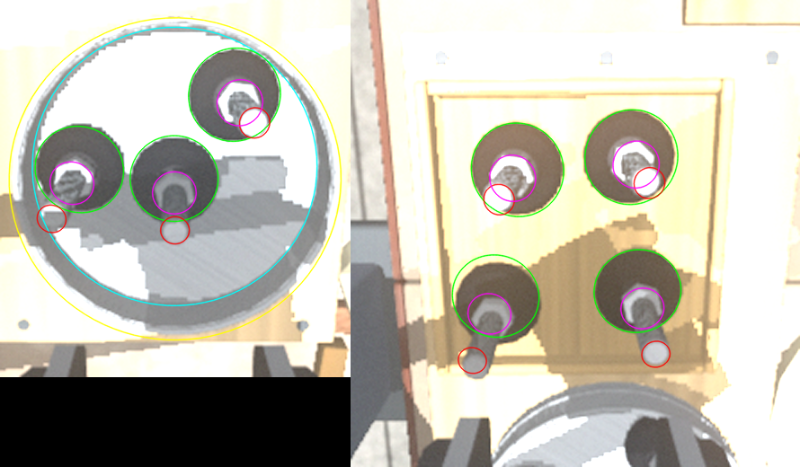

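The overlay fits the tin feet. Tray feet corrected: T1 (0.459,0.363), T2 (0.465,0.290), T3 (0.4005,0.3575), T4 (0.387,0.2835). Pick T2 for slot (0.505,0.1415).

Emit:
{"name": "servo_tool", "arguments": {
  "motion": [
    {"claw": 40,"x": -13,"y": 17,"z": 20,"ax": 0,"ay": 0,"az": 0},
    {"claw": 40,"x": -13,"y": 17,"z": 20,"ax": 0,"ay": 0,"az": 0},
    {"claw": 40,"x": 0,"y": 0,"z": 41,"ax": 0,"ay": 0,"az": 0},
    {"claw": 40,"x": 0,"y": 0,"z": 41,"ax": 0,"ay": 0,"az": 0},
    {"claw": 40,"x": 0,"y": 0,"z": 41,"ax": 0,"ay": 0,"az": 0}
  ]
}}

```text
clock: 8.53
ee_pos: [0.4663, 0.2895, 0.2747]
tool_rot: [0.0, 0.708, 0.706, 0.001]
contact_force: [0.5, 0.7, -0.4]
width: 0.04
```

Emit:
{"name": "servo_tool", "arguments": {
  "motion": [
    {"claw": 40,"x": 0,"y": 0,"z": 0,"ax": 0,"ay": 0,"az": 0},
    {"claw": 8,"x": 0,"y": 0,"z": 0,"ax": 0,"ay": 0,"az": 0},
    {"claw": 8,"x": 0,"y": 0,"z": 0,"ax": 0,"ay": 0,"az": 0},
    {"claw": 8,"x": 0,"y": 0,"z": 0,"ax": 0,"ay": 0,"az": 0},
    {"claw": 8,"x": 0,"y": 0,"z": 0,"ax": 0,"ay": 0,"az": 0}
  ]
}}

```text
clock: 8.95
ee_pos: [0.4669, 0.2917, 0.2788]
tool_rot: [0.001, 0.707, 0.707, 0.002]
contact_force: [-0.8, -0.1, -1.8]
width: 0.0105
```

Emit:
{"name": "servo_tool", "arguments": {
  "motion": [
    {"claw": 8,"x": 0,"y": 0,"z": -10,"ax": 0,"ay": 0,"az": 0},
    {"claw": 8,"x": 0,"y": 0,"z": -32,"ax": 0,"ay": 0,"az": 0},
    {"claw": 8,"x": 0,"y": 0,"z": -32,"ax": 0,"ay": 0,"az": 0},
    {"claw": 8,"x": 0,"y": 0,"z": -32,"ax": 0,"ay": 0,"az": 0},
    {"claw": 8,"x": 0,"y": 0,"z": 0,"ax": 0,"ay": 0,"az": 0}
  ]
}}

```text
clock: 9.37
ee_pos: [0.4676, 0.2923, 0.3916]
tool_rot: [0.003, 0.707, 0.707, 0.007]
contact_force: [1.6, 0.6, -0.8]
width: 0.0106
```

Emit:
{"name": "servo_tool", "arguments": {
  "motion": [
    {"claw": 8,"x": -37,"y": 10,"z": 0,"ax": 0,"ay": 0,"az": 0},
    {"claw": 8,"x": -37,"y": 10,"z": 0,"ax": 0,"ay": 0,"az": 0},
    {"claw": 8,"x": -37,"y": 9,"z": 0,"ax": 0,"ay": 0,"az": 0},
    {"claw": 8,"x": -37,"y": 9,"z": 0,"ax": 0,"ay": 0,"az": 0},
    {"claw": 8,"x": 0,"y": 0,"z": 0,"ax": 0,"ay": 0,"az": 0}
  ]
}}

```text
clock: 9.78
ee_pos: [0.505, 0.1381, 0.3828]
tool_rot: [0.002, 0.709, 0.705, -0.0]
contact_force: [0.7, 0.2, -2.3]
width: 0.0108
```

Emit:
{"name": "servo_tool", "arguments": {
  "motion": [
    {"claw": 8,"x": 0,"y": 0,"z": 0,"ax": 0,"ay": 0,"az": 0},
    {"claw": 8,"x": 0,"y": 0,"z": 0,"ax": 0,"ay": 0,"az": 0},
    {"claw": 8,"x": 0,"y": 0,"z": 0,"ax": 0,"ay": 0,"az": 0}
  ]
}}

```text
clock: 10.03
ee_pos: [0.5035, 0.1442, 0.3821]
tool_rot: [-0.0, 0.707, 0.707, 0.0]
contact_force: [-0.2, 0.4, -3.1]
width: 0.0105
```

Emit:
{"name": "servo_tool", "arguments": {
  "motion": [
    {"claw": 8,"x": -1,"y": 1.5,"z": 30,"ax": 0,"ay": 0,"az": 0},
    {"claw": 8,"x": 0,"y": 0,"z": 30,"ax": 0,"ay": 0,"az": 0},
    {"claw": 8,"x": 0,"y": 0,"z": 25,"ax": 0,"ay": 0,"az": 0},
    {"claw": 8,"x": 0,"y": 0,"z": 10,"ax": 0,"ay": 0,"az": 0},
    {"claw": 8,"x": 0,"y": 0,"z": 0,"ax": 0,"ay": 0,"az": 0}
  ]
}}

```text
clock: 10.45
ee_pos: [0.5036, 0.1433, 0.2837]
tool_rot: [-0.002, 0.706, 0.708, -0.002]
contact_force: [-0.7, -1.1, -3.2]
width: 0.0105
```

Emit:
{"name": "servo_tool", "arguments": {
  "motion": [
    {"claw": 8,"x": 0,"y": 0,"z": 4,"ax": 0,"ay": 0,"az": 0},
    {"claw": 8,"x": 0,"y": 0,"z": 4,"ax": 0,"ay": 0,"az": 0},
    {"claw": 8,"x": 0,"y": 0,"z": 4,"ax": 0,"ay": 0,"az": 0},
    {"claw": 8,"x": 0,"y": 0,"z": 3,"ax": 0,"ay": 0,"az": 0},
    {"claw": 8,"x": 0,"y": 0,"z": 0,"ax": 0,"ay": 0,"az": 0}
  ]
}}

```text
clock: 10.87
ee_pos: [0.5065, 0.1425, 0.2754]
tool_rot: [0.001, 0.707, 0.707, 0.001]
contact_force: [-6.3, -1.5, 14.6]
width: 0.0103
```

Emit:
{"name": "servo_tool", "arguments": {
  "motion": [
    {"claw": 8,"x": 0,"y": -2,"z": 0,"ax": 0,"ay": 0,"az": 0},
    {"claw": 8,"x": 0,"y": 0,"z": 0,"ax": 0,"ay": 0,"az": 0},
    {"claw": 8,"x": 0,"y": 0,"z": 0,"ax": 0,"ay": 0,"az": 0}
  ]
}}

```text
clock: 11.12
ee_pos: [0.5053, 0.1424, 0.2755]
tool_rot: [0.002, 0.707, 0.707, 0.003]
contact_force: [0.8, -1.6, 8.5]
width: 0.0104
```

Run:
```python
from h import *
import pickle
w=snap('wrist');pickle.dump(w,open('w4.pkl','wb'));o=ctrl.get_obs();print(o['ee_pos'],o['contact_force'])
C=(.4533,.146)
overlay(w,[(.504,.1415),(.4535,.146),(.485,.191),(.402,.151)],C,'o4.png',(100,60,500,360),s=2)
```

```text
[0.50527328 0.14241564 0.27541007] [-0.07338609 -1.06961994  8.4669497 ]
```

View pics/o4.png

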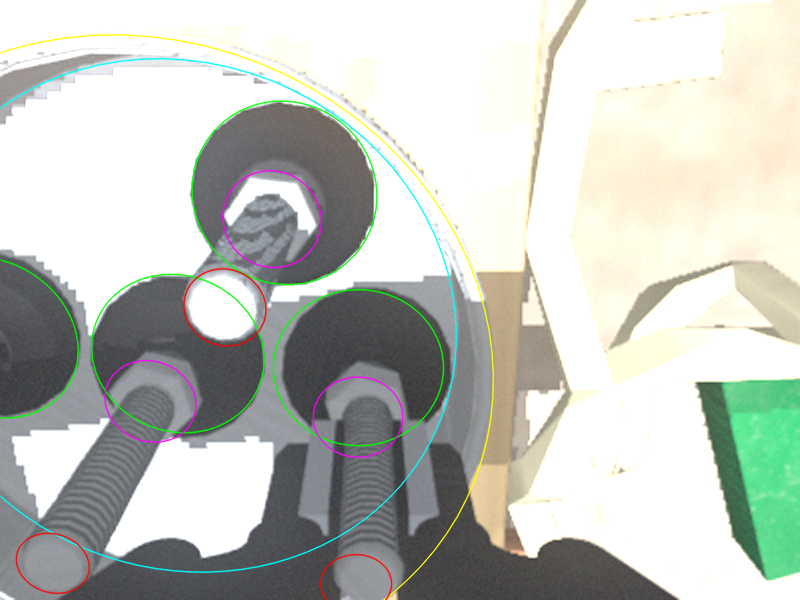

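The foot is on the floor (8 N) about 2 mm too far out, with its pad edge at (450,365) against the wall. Nudge it in and release, then go to T4.

Emit:
{"name": "servo_tool", "arguments": {
  "motion": [
    {"claw": 8,"x": 0,"y": -2,"z": -3,"ax": 0,"ay": 0,"az": 0},
    {"claw": 8,"x": 0,"y": 0,"z": 0,"ax": 0,"ay": 0,"az": 0},
    {"claw": 8,"x": 0,"y": 0,"z": 0,"ax": 0,"ay": 0,"az": 0},
    {"claw": 35,"x": 0,"y": 0,"z": 0,"ax": 0,"ay": 0,"az": 0},
    {"claw": 35,"x": 0,"y": 0,"z": 0,"ax": 0,"ay": 0,"az": 0}
  ]
}}

```text
clock: 11.58
ee_pos: [0.5013, 0.1423, 0.2748]
tool_rot: [0.0, 0.707, 0.707, 0.0]
contact_force: [0.5, -0.2, 0.9]
width: 0.0337
```

Emit:
{"name": "servo_tool", "arguments": {
  "motion": [
    {"claw": 35,"x": 0,"y": 0,"z": -40,"ax": 0,"ay": 0,"az": 0},
    {"claw": 40,"x": 0,"y": 0,"z": -40,"ax": 0,"ay": 0,"az": 0},
    {"claw": 40,"x": 28,"y": -24,"z": 0,"ax": 0,"ay": 0,"az": 0},
    {"claw": 40,"x": 28,"y": -24,"z": 0,"ax": 0,"ay": 0,"az": 0},
    {"claw": 40,"x": 28,"y": -24,"z": 0,"ax": 0,"ay": 0,"az": 0}
  ]
}}

```text
clock: 12.0
ee_pos: [0.4289, 0.2268, 0.3557]
tool_rot: [0.0, 0.708, 0.706, 0.001]
contact_force: [0.6, 0.6, -0.4]
width: 0.0398
```

Emit:
{"name": "servo_tool", "arguments": {
  "motion": [
    {"claw": 40,"x": 28,"y": -24,"z": 0,"ax": 0,"ay": 0,"az": 0},
    {"claw": 40,"x": 28,"y": -20,"z": 0,"ax": 0,"ay": 0,"az": 0},
    {"claw": 40,"x": 0,"y": 0,"z": 0,"ax": 0,"ay": 0,"az": 0},
    {"claw": 40,"x": 0,"y": 0,"z": 0,"ax": 0,"ay": 0,"az": 0},
    {"claw": 40,"x": 0,"y": 0,"z": 0,"ax": 0,"ay": 0,"az": 0}
  ]
}}

```text
clock: 12.42
ee_pos: [0.3854, 0.2822, 0.3547]
tool_rot: [0.0, 0.707, 0.707, -0.0]
contact_force: [0.1, -0.6, -0.1]
width: 0.04
```

Emit:
{"name": "servo_tool", "arguments": {
  "motion": [
    {"claw": 40,"x": 1.5,"y": 1.5,"z": 40,"ax": 0,"ay": 0,"az": 0},
    {"claw": 40,"x": 0,"y": 0,"z": 38,"ax": 0,"ay": 0,"az": 0},
    {"claw": 40,"x": 0,"y": 0,"z": 0,"ax": 0,"ay": 0,"az": 0},
    {"claw": 8,"x": 0,"y": 0,"z": 0,"ax": 0,"ay": 0,"az": 0},
    {"claw": 8,"x": 0,"y": 0,"z": 0,"ax": 0,"ay": 0,"az": 0}
  ]
}}

```text
clock: 12.83
ee_pos: [0.388, 0.2834, 0.2782]
tool_rot: [0.0, 0.708, 0.707, 0.001]
contact_force: [0.7, 0.8, 1.0]
width: 0.0166
```

Emit:
{"name": "servo_tool", "arguments": {
  "motion": [
    {"claw": 8,"x": 0,"y": 0,"z": 0,"ax": 0,"ay": 0,"az": 0},
    {"claw": 8,"x": 0,"y": 0,"z": 0,"ax": 0,"ay": 0,"az": 0},
    {"claw": 8,"x": 0,"y": 0,"z": 0,"ax": 0,"ay": 0,"az": 0}
  ]
}}

```text
clock: 13.08
ee_pos: [0.3877, 0.284, 0.2788]
tool_rot: [0.001, 0.707, 0.707, 0.002]
contact_force: [-0.2, -0.4, 3.5]
width: 0.0102
```

Emit:
{"name": "servo_tool", "arguments": {
  "motion": [
    {"claw": 8,"x": 0,"y": 0,"z": -10,"ax": 0,"ay": 0,"az": 0},
    {"claw": 8,"x": 0,"y": 0,"z": -32,"ax": 0,"ay": 0,"az": 0},
    {"claw": 8,"x": 0,"y": 0,"z": -32,"ax": 0,"ay": 0,"az": 0},
    {"claw": 8,"x": 0,"y": 0,"z": -32,"ax": 0,"ay": 0,"az": 0},
    {"claw": 8,"x": 0,"y": 0,"z": 0,"ax": 0,"ay": 0,"az": 0}
  ]
}}

```text
clock: 13.5
ee_pos: [0.3884, 0.2848, 0.3911]
tool_rot: [0.002, 0.707, 0.707, 0.006]
contact_force: [2.2, 0.1, -0.7]
width: 0.0108
```

Emit:
{"name": "servo_tool", "arguments": {
  "motion": [
    {"claw": 8,"x": -36,"y": 7,"z": 0,"ax": 0,"ay": 0,"az": 0},
    {"claw": 8,"x": -36,"y": 7,"z": 0,"ax": 0,"ay": 0,"az": 0},
    {"claw": 8,"x": -36,"y": 7,"z": 0,"ax": 0,"ay": 0,"az": 0},
    {"claw": 8,"x": -36,"y": 7,"z": 0,"ax": 0,"ay": 0,"az": 0},
    {"claw": 8,"x": -36,"y": 8,"z": 0,"ax": 0,"ay": 0,"az": 0}
  ]
}}

```text
clock: 13.92
ee_pos: [0.4223, 0.1025, 0.3834]
tool_rot: [0.0, 0.707, 0.708, 0.0]
contact_force: [0.4, -0.2, -1.2]
width: 0.0106
```

Emit:
{"name": "servo_tool", "arguments": {
  "motion": [
    {"claw": 8,"x": 0,"y": 0,"z": 0,"ax": 0,"ay": 0,"az": 0},
    {"claw": 8,"x": 0,"y": 0,"z": 0,"ax": 0,"ay": 0,"az": 0},
    {"claw": 8,"x": 0,"y": 0,"z": 0,"ax": 0,"ay": 0,"az": 0},
    {"claw": 8,"x": 0,"y": 0,"z": 0,"ax": 0,"ay": 0,"az": 0}
  ]
}}

```text
clock: 14.25
ee_pos: [0.4225, 0.1047, 0.3829]
tool_rot: [-0.0, 0.707, 0.708, 0.0]
contact_force: [0.6, 0.0, -2.1]
width: 0.0105
```

Emit:
{"name": "servo_tool", "arguments": {
  "motion": [
    {"claw": 8,"x": -1,"y": 1,"z": 35,"ax": 0,"ay": 0,"az": 0},
    {"claw": 8,"x": 0,"y": 0,"z": 35,"ax": 0,"ay": 0,"az": 0},
    {"claw": 8,"x": 0,"y": 0,"z": 25,"ax": 0,"ay": 0,"az": 0},
    {"claw": 8,"x": 0,"y": 0,"z": 7,"ax": 0,"ay": 0,"az": 0},
    {"claw": 8,"x": 0,"y": 0,"z": 4,"ax": 0,"ay": 0,"az": 0}
  ]
}}

```text
clock: 14.67
ee_pos: [0.4227, 0.104, 0.2758]
tool_rot: [-0.002, 0.706, 0.708, -0.002]
contact_force: [-12.1, 0.8, 22.7]
width: 0.0103
```

Emit:
{"name": "servo_tool", "arguments": {
  "motion": [
    {"claw": 8,"x": 0,"y": 0,"z": 3,"ax": 0,"ay": 0,"az": 0},
    {"claw": 8,"x": 0,"y": 0,"z": 0,"ax": 0,"ay": 0,"az": 0},
    {"claw": 8,"x": 0,"y": 0,"z": 0,"ax": 0,"ay": 0,"az": 0}
  ]
}}

```text
clock: 14.92
ee_pos: [0.4246, 0.1037, 0.2758]
tool_rot: [0.001, 0.706, 0.708, 0.001]
contact_force: [-2.4, 0.1, 4.6]
width: 0.0105
```

Emit:
{"name": "servo_tool", "arguments": {
  "motion": [
    {"claw": 35,"x": 0,"y": 0,"z": 0,"ax": 0,"ay": 0,"az": 0},
    {"claw": 35,"x": 0,"y": 0,"z": 0,"ax": 0,"ay": 0,"az": 0},
    {"claw": 35,"x": 0,"y": 0,"z": -40,"ax": 0,"ay": 0,"az": 0},
    {"claw": 40,"x": 0,"y": 0,"z": -40,"ax": 0,"ay": 0,"az": 0},
    {"claw": 40,"x": 37,"y": 5,"z": 0,"ax": 0,"ay": 0,"az": 0}
  ]
}}

```text
clock: 15.33
ee_pos: [0.4317, 0.137, 0.3625]
tool_rot: [0.005, 0.709, 0.705, 0.005]
contact_force: [2.9, -0.1, 1.2]
width: 0.04
```

Emit:
{"name": "servo_tool", "arguments": {
  "motion": [
    {"claw": 40,"x": 37,"y": 5,"z": 0,"ax": 0,"ay": 0,"az": 0},
    {"claw": 40,"x": 37,"y": 5,"z": 0,"ax": 0,"ay": 0,"az": 0},
    {"claw": 40,"x": 37,"y": 5,"z": 0,"ax": 0,"ay": 0,"az": 0},
    {"claw": 40,"x": 37,"y": 5,"z": 0,"ax": 0,"ay": 0,"az": 0},
    {"claw": 40,"x": 37,"y": 5,"z": 0,"ax": 0,"ay": 0,"az": 0}
  ]
}}

```text
clock: 15.75
ee_pos: [0.4538, 0.3268, 0.3543]
tool_rot: [0.0, 0.707, 0.707, 0.001]
contact_force: [1.4, 0.0, -0.0]
width: 0.0402
```

Emit:
{"name": "servo_tool", "arguments": {
  "motion": [
    {"claw": 40,"x": 37,"y": 5,"z": 0,"ax": 0,"ay": 0,"az": 0},
    {"claw": 40,"x": 0,"y": 0,"z": 0,"ax": 0,"ay": 0,"az": 0},
    {"claw": 40,"x": 0,"y": 0,"z": 0,"ax": 0,"ay": 0,"az": 0},
    {"claw": 40,"x": 0,"y": 0,"z": 0,"ax": 0,"ay": 0,"az": 0}
  ]
}}

```text
clock: 16.08
ee_pos: [0.4586, 0.3618, 0.3535]
tool_rot: [0.0, 0.707, 0.707, -0.0]
contact_force: [0.4, 1.2, 0.3]
width: 0.0403
```

Emit:
{"name": "servo_tool", "arguments": {
  "motion": [
    {"claw": 40,"x": 1,"y": 0,"z": 40,"ax": 0,"ay": 0,"az": 0},
    {"claw": 40,"x": 0,"y": 0,"z": 37,"ax": 0,"ay": 0,"az": 0},
    {"claw": 40,"x": 0,"y": 0,"z": 0,"ax": 0,"ay": 0,"az": 0},
    {"claw": 8,"x": 0,"y": 0,"z": 0,"ax": 0,"ay": 0,"az": 0},
    {"claw": 8,"x": 0,"y": 0,"z": 0,"ax": 0,"ay": 0,"az": 0}
  ]
}}

```text
clock: 16.5
ee_pos: [0.4596, 0.3623, 0.2787]
tool_rot: [0.0, 0.708, 0.707, 0.001]
contact_force: [0.6, -0.0, 0.8]
width: 0.0165
```

Emit:
{"name": "servo_tool", "arguments": {
  "motion": [
    {"claw": 8,"x": 0,"y": 0,"z": 0,"ax": 0,"ay": 0,"az": 0},
    {"claw": 8,"x": 0,"y": 0,"z": 0,"ax": 0,"ay": 0,"az": 0},
    {"claw": 8,"x": 0,"y": 0,"z": 0,"ax": 0,"ay": 0,"az": 0}
  ]
}}

```text
clock: 16.75
ee_pos: [0.4596, 0.363, 0.2791]
tool_rot: [0.001, 0.707, 0.707, 0.002]
contact_force: [-0.4, -1.1, 5.3]
width: 0.0102
```

Emit:
{"name": "servo_tool", "arguments": {
  "motion": [
    {"claw": 8,"x": 0,"y": 0,"z": -10,"ax": 0,"ay": 0,"az": 0},
    {"claw": 8,"x": 0,"y": 0,"z": -32,"ax": 0,"ay": 0,"az": 0},
    {"claw": 8,"x": 0,"y": 0,"z": -32,"ax": 0,"ay": 0,"az": 0},
    {"claw": 8,"x": 0,"y": 0,"z": -32,"ax": 0,"ay": 0,"az": 0},
    {"claw": 8,"x": -24,"y": 0,"z": 0,"ax": 0,"ay": 0,"az": 0}
  ]
}}

```text
clock: 17.17
ee_pos: [0.4601, 0.3419, 0.3921]
tool_rot: [0.001, 0.706, 0.708, 0.007]
contact_force: [0.8, -0.5, -1.2]
width: 0.0104
```

Emit:
{"name": "servo_tool", "arguments": {
  "motion": [
    {"claw": 8,"x": -35,"y": 2,"z": 0,"ax": 0,"ay": 0,"az": 0},
    {"claw": 8,"x": -35,"y": 2,"z": 0,"ax": 0,"ay": 0,"az": 0},
    {"claw": 8,"x": -35,"y": 2,"z": 0,"ax": 0,"ay": 0,"az": 0},
    {"claw": 8,"x": -35,"y": 2,"z": 0,"ax": 0,"ay": 0,"az": 0},
    {"claw": 8,"x": -35,"y": 3,"z": 0,"ax": 0,"ay": 0,"az": 0}
  ]
}}

```text
clock: 17.58
ee_pos: [0.4693, 0.1625, 0.3837]
tool_rot: [0.0, 0.707, 0.707, 0.0]
contact_force: [0.3, 0.3, -1.8]
width: 0.0101
```

Emit:
{"name": "servo_tool", "arguments": {
  "motion": [
    {"claw": 8,"x": -35,"y": 3,"z": 0,"ax": 0,"ay": 0,"az": 0},
    {"claw": 8,"x": -30,"y": 2,"z": 0,"ax": 0,"ay": 0,"az": 0},
    {"claw": 8,"x": 0,"y": 0,"z": 0,"ax": 0,"ay": 0,"az": 0},
    {"claw": 8,"x": 0,"y": 0,"z": 0,"ax": 0,"ay": 0,"az": 0},
    {"claw": 8,"x": 0,"y": 0,"z": 0,"ax": 0,"ay": 0,"az": 0}
  ]
}}

```text
clock: 18.0
ee_pos: [0.4747, 0.0989, 0.3834]
tool_rot: [0.0, 0.707, 0.707, 0.0]
contact_force: [0.6, 0.2, -2.5]
width: 0.0105
```

Emit:
{"name": "servo_tool", "arguments": {
  "motion": [
    {"claw": 8,"x": 0,"y": 0,"z": 35,"ax": 0,"ay": 0,"az": 0},
    {"claw": 8,"x": 0,"y": 0,"z": 35,"ax": 0,"ay": 0,"az": 0},
    {"claw": 8,"x": 0,"y": 0,"z": 25,"ax": 0,"ay": 0,"az": 0},
    {"claw": 8,"x": 0,"y": 0,"z": 7,"ax": 0,"ay": 0,"az": 0},
    {"claw": 8,"x": 0,"y": 0,"z": 4,"ax": 0,"ay": 0,"az": 0}
  ]
}}

```text
clock: 18.42
ee_pos: [0.4744, 0.0999, 0.2761]
tool_rot: [-0.001, 0.706, 0.708, -0.001]
contact_force: [-7.3, -0.7, 22.1]
width: 0.0104
```

Emit:
{"name": "servo_tool", "arguments": {
  "motion": [
    {"claw": 8,"x": 0,"y": 0,"z": 3,"ax": 0,"ay": 0,"az": 0},
    {"claw": 8,"x": 0,"y": 0,"z": 0,"ax": 0,"ay": 0,"az": 0},
    {"claw": 8,"x": 0,"y": 0,"z": 0,"ax": 0,"ay": 0,"az": 0}
  ]
}}

```text
clock: 18.67
ee_pos: [0.4753, 0.0996, 0.2761]
tool_rot: [0.0, 0.707, 0.708, 0.001]
contact_force: [-4.1, -0.9, 7.3]
width: 0.0103
```

Emit:
{"name": "servo_tool", "arguments": {
  "motion": [
    {"claw": 35,"x": 0,"y": 0,"z": 0,"ax": 0,"ay": 0,"az": 0},
    {"claw": 35,"x": 0,"y": 0,"z": 0,"ax": 0,"ay": 0,"az": 0},
    {"claw": 35,"x": 0,"y": 0,"z": -40,"ax": 0,"ay": 0,"az": 0},
    {"claw": 40,"x": 0,"y": 0,"z": -40,"ax": 0,"ay": 0,"az": 0},
    {"claw": 40,"x": 10,"y": -5,"z": -38,"ax": 0,"ay": 0,"az": 0}
  ]
}}

```text
clock: 19.08
ee_pos: [0.4701, 0.1081, 0.3936]
tool_rot: [0.0, 0.707, 0.707, -0.0]
contact_force: [1.6, 0.2, 0.1]
width: 0.0401
```

Emit:
{"name": "servo_tool", "arguments": {
  "motion": [
    {"claw": 40,"x": 20,"y": -9,"z": -33,"ax": 0,"ay": 0,"az": 0},
    {"claw": 40,"x": 20,"y": -9,"z": -10,"ax": 0,"ay": 0,"az": 0},
    {"claw": 40,"x": 0,"y": 0,"z": 0,"ax": 0,"ay": 0,"az": 0},
    {"claw": 40,"x": 0,"y": 0,"z": 0,"ax": 0,"ay": 0,"az": 0},
    {"claw": 40,"x": 0,"y": 0,"z": 0,"ax": 0,"ay": 0,"az": 0}
  ]
}}

```text
clock: 19.5
ee_pos: [0.4517, 0.1486, 0.4341]
tool_rot: [-0.0, 0.707, 0.707, -0.0]
contact_force: [-0.2, 0.0, -0.4]
width: 0.04
```

Run:
```python
from h import *
import pickle
w=snap('wrist');pickle.dump(w,open('w5.pkl','wb'));print(ctrl.get_obs()['ee_pos'])
overlay(w,[(.485,.191),(.4535,.146),(.402,.151),(.502,.142),(.4245,.1035),(.475,.099),(.4315,.193)],(.4533,.146),'o5.png',(185,75,390,275),s=3.9)
```

```text
[0.45169903 0.14837469 0.43349839]
```

View pics/o5.png

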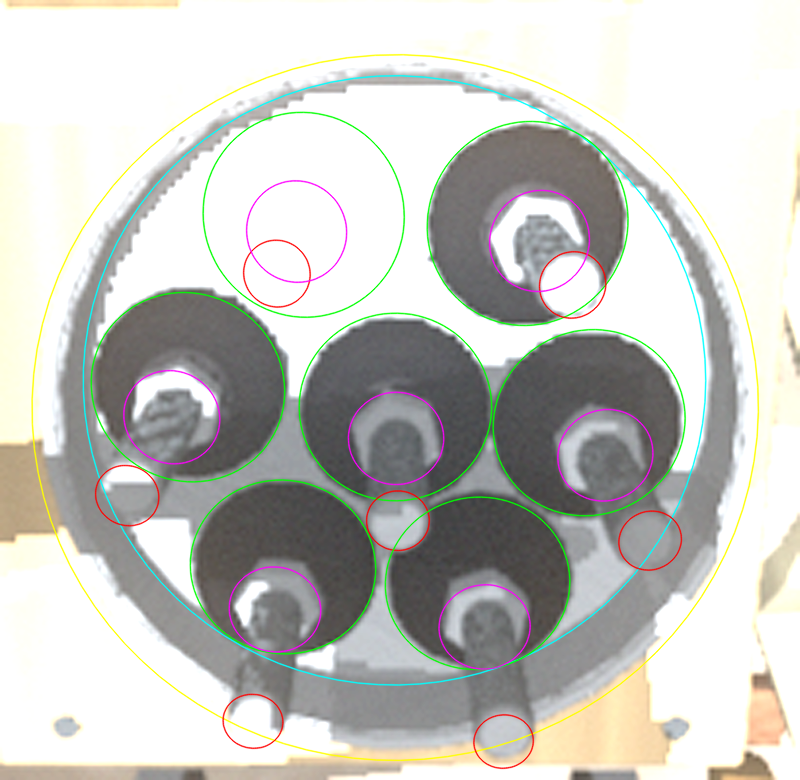

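Six feet are in position; the gap for the last at (303,215) in the crop is wide open. Fetch T3.

Emit:
{"name": "servo_tool", "arguments": {
  "motion": [
    {"claw": 40,"x": 35,"y": -8.5,"z": 13,"ax": 0,"ay": 0,"az": 0},
    {"claw": 40,"x": 35,"y": -8.5,"z": 13,"ax": 0,"ay": 0,"az": 0},
    {"claw": 40,"x": 35,"y": -8.5,"z": 13,"ax": 0,"ay": 0,"az": 0},
    {"claw": 40,"x": 35,"y": -8.5,"z": 13,"ax": 0,"ay": 0,"az": 0},
    {"claw": 40,"x": 35,"y": -8.5,"z": 13,"ax": 0,"ay": 0,"az": 0}
  ]
}}

```text
clock: 19.97
ee_pos: [0.4089, 0.3243, 0.3675]
tool_rot: [-0.0, 0.708, 0.706, -0.001]
contact_force: [0.7, -0.3, -0.9]
width: 0.0401
```

Emit:
{"name": "servo_tool", "arguments": {
  "motion": [
    {"claw": 40,"x": 34,"y": -8.5,"z": 13,"ax": 0,"ay": 0,"az": 0},
    {"claw": 40,"x": 0,"y": 0,"z": 0,"ax": 0,"ay": 0,"az": 0},
    {"claw": 40,"x": 0,"y": 0,"z": 0,"ax": 0,"ay": 0,"az": 0},
    {"claw": 40,"x": 0,"y": 0,"z": 0,"ax": 0,"ay": 0,"az": 0}
  ]
}}

```text
clock: 20.3
ee_pos: [0.401, 0.3571, 0.3554]
tool_rot: [0.0, 0.707, 0.707, -0.001]
contact_force: [1.2, -0.1, 0.6]
width: 0.0402
```

Emit:
{"name": "servo_tool", "arguments": {
  "motion": [
    {"claw": 40,"x": 0,"y": 0,"z": 40,"ax": 0,"ay": 0,"az": 0},
    {"claw": 40,"x": 0,"y": 0,"z": 38,"ax": 0,"ay": 0,"az": 0},
    {"claw": 40,"x": 0,"y": 0,"z": 0,"ax": 0,"ay": 0,"az": 0},
    {"claw": 8,"x": 0,"y": 0,"z": 0,"ax": 0,"ay": 0,"az": 0},
    {"claw": 8,"x": 0,"y": 0,"z": 0,"ax": 0,"ay": 0,"az": 0}
  ]
}}

```text
clock: 20.72
ee_pos: [0.402, 0.3573, 0.2806]
tool_rot: [0.0, 0.708, 0.707, 0.001]
contact_force: [0.8, 0.8, 0.7]
width: 0.0168
```

Emit:
{"name": "servo_tool", "arguments": {
  "motion": [
    {"claw": 8,"x": 0,"y": 0,"z": 0,"ax": 0,"ay": 0,"az": 0},
    {"claw": 8,"x": 0,"y": 0,"z": 0,"ax": 0,"ay": 0,"az": 0},
    {"claw": 8,"x": 0,"y": 0,"z": 0,"ax": 0,"ay": 0,"az": 0}
  ]
}}

```text
clock: 20.97
ee_pos: [0.4016, 0.3581, 0.281]
tool_rot: [0.0, 0.707, 0.707, 0.002]
contact_force: [0.4, -0.6, 3.0]
width: 0.0107
```

Emit:
{"name": "servo_tool", "arguments": {
  "motion": [
    {"claw": 8,"x": 0,"y": 0,"z": -10,"ax": 0,"ay": 0,"az": 0},
    {"claw": 8,"x": 0,"y": 0,"z": -32,"ax": 0,"ay": 0,"az": 0},
    {"claw": 8,"x": 0,"y": 0,"z": -32,"ax": 0,"ay": 0,"az": 0},
    {"claw": 8,"x": 0,"y": 0,"z": -32,"ax": 0,"ay": 0,"az": 0},
    {"claw": 8,"x": 0,"y": 0,"z": 0,"ax": 0,"ay": 0,"az": 0}
  ]
}}

```text
clock: 21.38
ee_pos: [0.4023, 0.359, 0.3936]
tool_rot: [0.001, 0.707, 0.707, 0.006]
contact_force: [1.7, 0.3, -0.2]
width: 0.0104
```

Emit:
{"name": "servo_tool", "arguments": {
  "motion": [
    {"claw": 8,"x": -33,"y": 6,"z": 0,"ax": 0,"ay": 0,"az": 0},
    {"claw": 8,"x": -33,"y": 6,"z": 0,"ax": 0,"ay": 0,"az": 0},
    {"claw": 8,"x": -33,"y": 6,"z": 0,"ax": 0,"ay": 0,"az": 0},
    {"claw": 8,"x": -33,"y": 6,"z": 0,"ax": 0,"ay": 0,"az": 0},
    {"claw": 8,"x": -32,"y": 7,"z": 0,"ax": 0,"ay": 0,"az": 0}
  ]
}}

```text
clock: 21.8
ee_pos: [0.4314, 0.1925, 0.3852]
tool_rot: [0.0, 0.707, 0.707, 0.0]
contact_force: [1.1, 0.5, -2.6]
width: 0.0109
```

Emit:
{"name": "servo_tool", "arguments": {
  "motion": [
    {"claw": 8,"x": 0,"y": 0,"z": 0,"ax": 0,"ay": 0,"az": 0},
    {"claw": 8,"x": 0,"y": 0,"z": 0,"ax": 0,"ay": 0,"az": 0},
    {"claw": 8,"x": 0,"y": 0,"z": 0,"ax": 0,"ay": 0,"az": 0},
    {"claw": 8,"x": 0,"y": 0,"z": 0,"ax": 0,"ay": 0,"az": 0}
  ]
}}

```text
clock: 22.13
ee_pos: [0.4316, 0.1946, 0.3849]
tool_rot: [-0.0, 0.707, 0.707, 0.0]
contact_force: [0.4, 0.1, -1.8]
width: 0.0106
```

Emit:
{"name": "servo_tool", "arguments": {
  "motion": [
    {"claw": 8,"x": -1.5,"y": 1,"z": 35,"ax": 0,"ay": 0,"az": 0},
    {"claw": 8,"x": 0,"y": 0,"z": 35,"ax": 0,"ay": 0,"az": 0},
    {"claw": 8,"x": 0,"y": 0,"z": 25,"ax": 0,"ay": 0,"az": 0},
    {"claw": 8,"x": 0,"y": 0,"z": 7,"ax": 0,"ay": 0,"az": 0},
    {"claw": 8,"x": 0,"y": 0,"z": 4,"ax": 0,"ay": 0,"az": 0}
  ]
}}

```text
clock: 22.55
ee_pos: [0.4316, 0.1932, 0.278]
tool_rot: [-0.002, 0.706, 0.708, -0.002]
contact_force: [-12.7, -2.6, 25.7]
width: 0.0105
```

Emit:
{"name": "servo_tool", "arguments": {
  "motion": [
    {"claw": 8,"x": 0,"y": 0,"z": 2,"ax": 0,"ay": 0,"az": 0},
    {"claw": 8,"x": 0,"y": 0,"z": 0,"ax": 0,"ay": 0,"az": 0},
    {"claw": 8,"x": 0,"y": 0,"z": 0,"ax": 0,"ay": 0,"az": 0}
  ]
}}

```text
clock: 22.8
ee_pos: [0.4333, 0.1933, 0.2782]
tool_rot: [0.001, 0.707, 0.708, 0.001]
contact_force: [-1.3, 0.2, -1.5]
width: 0.0106
```

Emit:
{"name": "servo_tool", "arguments": {
  "motion": [
    {"claw": 8,"x": 0,"y": 0,"z": 2,"ax": 0,"ay": 0,"az": 0},
    {"claw": 8,"x": 0,"y": 0,"z": 0,"ax": 0,"ay": 0,"az": 0},
    {"claw": 35,"x": 0,"y": 0,"z": 0,"ax": 0,"ay": 0,"az": 0},
    {"claw": 35,"x": 0,"y": 0,"z": 0,"ax": 0,"ay": 0,"az": 0},
    {"claw": 35,"x": 0,"y": 0,"z": -40,"ax": 0,"ay": 0,"az": 0}
  ]
}}

```text
clock: 23.22
ee_pos: [0.4299, 0.1917, 0.3084]
tool_rot: [-0.003, 0.707, 0.707, -0.006]
contact_force: [-0.2, 0.0, -0.8]
width: 0.0351
```

Emit:
{"name": "servo_tool", "arguments": {
  "motion": [
    {"claw": 40,"x": 0,"y": 0,"z": -40,"ax": 0,"ay": 0,"az": 0},
    {"claw": 40,"x": -9,"y": 4,"z": -35,"ax": 0,"ay": 0,"az": 0},
    {"claw": 40,"x": -18,"y": 7,"z": -30,"ax": 0,"ay": 0,"az": 0},
    {"claw": 40,"x": -18,"y": 8,"z": -15,"ax": 0,"ay": 0,"az": 0},
    {"claw": 40,"x": 0,"y": 0,"z": 0,"ax": 0,"ay": 0,"az": 0}
  ]
}}

```text
clock: 23.63
ee_pos: [0.4537, 0.1457, 0.4401]
tool_rot: [0.003, 0.708, 0.707, 0.003]
contact_force: [-0.7, 0.1, -0.0]
width: 0.0397
```

Emit:
{"name": "servo_tool", "arguments": {
  "motion": [
    {"claw": 40,"x": 0,"y": 0,"z": 0,"ax": 0,"ay": 0,"az": 0},
    {"claw": 40,"x": 0,"y": 0,"z": 0,"ax": 0,"ay": 0,"az": 0},
    {"claw": 40,"x": 0,"y": 0,"z": 0,"ax": 0,"ay": 0,"az": 0}
  ]
}}

```text
clock: 23.88
ee_pos: [0.4511, 0.1478, 0.4329]
tool_rot: [-0.001, 0.707, 0.707, -0.001]
contact_force: [-0.1, 0.4, -0.1]
width: 0.0399
```

Run:
```python
from h import *
w=snap('wrist');s=snap('side');a=snap('scene');print(ctrl.get_obs()['ee_pos'])
overlay(w,[(.485,.191),(.4535,.146),(.402,.151),(.502,.142),(.4245,.1035),(.475,.099),(.433,.1935)],(.4533,.146),'o6.png',(185,75,390,275),s=2)
r=lambda d,x0,y0,x1,y1,W,H:cv2.resize(d['pixels'][y0:y1,x0:x1,::-1],(W,H),interpolation=2)
c=np.hstack([cv2.imread('pics/o6.png'),np.vstack([r(a,320,150,440,250,240,200),r(s,270,130,370,213,240,200)])])
print(c.shape);cv2.imwrite('pics/c6.png',c)
```

```text
[0.45133384 0.14781022 0.43333828]
(400, 650, 3)
```

View pics/c6.png

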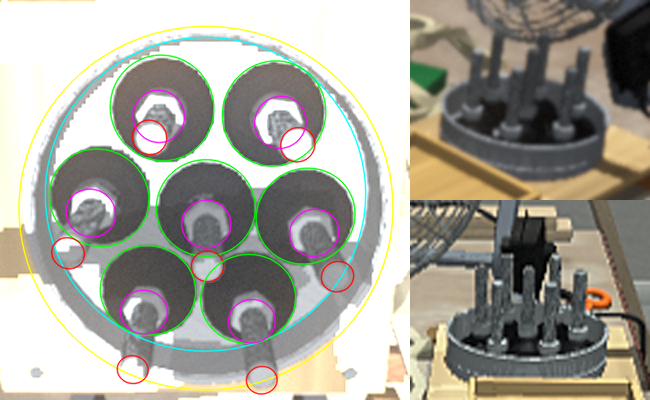

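All seven studs stand upright and the seven pads match the floor-level model circles. The tin is level and the gripper is clear, so I'm handing in.

```bash
python3 -c "
from h import *
finish_job();print(ctrl.get_obs()['clock'])"
```

```text
the job is handed in; nothing more can be done
the job is handed in; nothing more can be done
```

All seven feet are in the tin, one in the middle and six close round it, and I handed the job in at about 24 s on the robot's clock.

I shifted two of the three feet already in the tin: one to the middle, and one about 17 mm round the wall. The third stayed where it was. The four from the tray went into the remaining places one at a time.

**Last checks:**
- **Positions:** the final wrist picture with the model drawn over it shows seven separate pads at floor level, all within about 55 mm of the tin's axis.
- **Upright and level:** the scene and side pictures show every stud upright and the tin level on its board. I judged both by eye. The arm was clear, 160 mm above the placing height.
- **Height:** each foot from the tray came down at the height expected for the tin's floor, with the force on the tool rising to between 15 and 26 N. That was the net force on the tool, below the 40 N and 120 N limits.
- **Bystanders:** no move went near the screw tin, the glue bottle or the hand plane, but I did not measure their positions afterwards.

**Checks that disagreed:**
- **Tin outline:** the drawn rim and floor came out about 3% larger than the tin in the picture, so the tin's centre is good to 1–2 mm.
- **Last foot:** its force reading fell to about −1.5 N just before release, although its height matched the floor. I lowered it another 2 mm before letting go.
- **Tight gap:** the foot at the far (+x) wall first landed about 2 mm too far out. I nudged it in, so it now nearly touches the middle one, at about 48.5 mm between axes.

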